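# Find the rocking corner of a display plate and press its shim flat

### The job

One corner of this aluminium shoe-display plate rocks. With shut fingertips, press on the black corner dots to find the corner that gives way, then press the yellow shim belonging to that corner down flat on the plate. Leave the other three shims and the things standing around alone, pick nothing up, and finish clear of everything.

Things in the scene. Friction and masses are not known exactly. Their poses are not given: they have to be found in the camera images.
- base: Dark steel levelling tray, 200 x 270 mm, 34 mm high, fixed to the table under the aluminium display plate. Origin: centre of its underside, on the table; x and y along its short and long sides, z up. Hidden in it are four packers on which the plate's corner feet stand; one of them, at any corner, is too short.
- plate_centre (a point): Centre of the aluminium plate's top face (plate 210 x 280 x 8 mm, long side along the tray's y), 50 mm above the table. The plate is held by a pivot under its centre and springs back level. A fixed cork sole-rest (60 x 160 mm, 8 mm high) lies in the middle, with a brass wire loop at its right end rising to 21 mm above the plate.
- corner_1 (a point): Centre of the black 20 mm dot on the near left corner of the plate's top (seen from the robot), where to press: right above the foot, 75 mm in x and 110 mm in y from the plate's centre. All look alike. A sound corner is stiff (gives under 1 mm); the one that rocks sinks about 1 mm per newton, up to 6 mm, and springs back.
- corner_2 (a point): Centre of the black 20 mm dot on the near right corner of the plate's top (seen from the robot), where to press: right above the foot, 75 mm in x and 110 mm in y from the plate's centre. All look alike. A sound corner is stiff (gives under 1 mm); the one that rocks sinks about 1 mm per newton, up to 6 mm, and springs back.
- corner_3 (a point): Centre of the black 20 mm dot on the far left corner of the plate's top (seen from the robot), where to press: right above the foot, 75 mm in x and 110 mm in y from the plate's centre. All look alike. A sound corner is stiff (gives under 1 mm); the one that rocks sinks about 1 mm per newton, up to 6 mm, and springs back.
- corner_4 (a point): Centre of the black 20 mm dot on the far right corner of the plate's top (seen from the robot), where to press: right above the foot, 75 mm in x and 110 mm in y from the plate's centre. All look alike. A sound corner is stiff (gives under 1 mm); the one that rocks sinks about 1 mm per newton, up to 6 mm, and springs back.
- shim_1_top (a point): Centre of the top face of the yellow shim of corner_1: a flat head 26 x 32 mm (x by y), 4 mm thick, on a 10 mm stem through the plate, 65 mm from the corner's dot towards the plate's middle along its long side (75 mm in x, 45 mm in y from the centre). At the start its top is 12 mm above the plate's face; pressed flat, 4 mm.
- shim_2_top (a point): Centre of the top face of the yellow shim of corner_2: a flat head 26 x 32 mm (x by y), 4 mm thick, on a 10 mm stem through the plate, 65 mm from the corner's dot towards the plate's middle along its long side (75 mm in x, 45 mm in y from the centre). At the start its top is 12 mm above the plate's face; pressed flat, 4 mm.
- shim_3_top (a point): Centre of the top face of the yellow shim of corner_3: a flat head 26 x 32 mm (x by y), 4 mm thick, on a 10 mm stem through the plate, 65 mm from the corner's dot towards the plate's middle along its long side (75 mm in x, 45 mm in y from the centre). At the start its top is 12 mm above the plate's face; pressed flat, 4 mm.
- shim_4_top (a point): Centre of the top face of the yellow shim of corner_4: a flat head 26 x 32 mm (x by y), 4 mm thick, on a 10 mm stem through the plate, 65 mm from the corner's dot towards the plate's middle along its long side (75 mm in x, 45 mm in y from the centre). At the start its top is 12 mm above the plate's face; pressed flat, 4 mm.
- shim_1 (a joint): How far the shim of corner_1 is pressed into the plate, m: 0 standing proud as at the start, 0.008 flat on the plate. It slides with about 1.5 N and stays where it is left; at a sound corner it jams about 2.5 mm down, at the rocking corner it goes all the way.
- shim_2 (a joint): How far the shim of corner_2 is pressed into the plate, m: 0 standing proud as at the start, 0.008 flat on the plate. It slides with about 1.5 N and stays where it is left; at a sound corner it jams about 2.5 mm down, at the rocking corner it goes all the way.
- shim_3 (a joint): How far the shim of corner_3 is pressed into the plate, m: 0 standing proud as at the start, 0.008 flat on the plate. It slides with about 1.5 N and stays where it is left; at a sound corner it jams about 2.5 mm down, at the rocking corner it goes all the way.
- shim_4 (a joint): How far the shim of corner_4 is pressed into the plate, m: 0 standing proud as at the start, 0.008 flat on the plate. It slides with about 1.5 N and stays where it is left; at a sound corner it jams about 2.5 mm down, at the rocking corner it goes all the way.
- bottle: Clear bottle with a green cap, 54 mm across, 130 mm high, standing to the left of the tray; origin: centre of its underside. A bystander.
- cup: White cup, 72 mm across, 85 mm high, standing to the right of the tray; origin: centre of its underside. A bystander.
- weight: Brass weight with a knob, 40 mm across, 55 mm high, standing to the right of the tray; origin: centre of its underside. A bystander.

How it is judged:
By the outcome, as a careful person would: the job done as asked, in the order asked, and still so for the second after the job is handed in, with the robot touching nothing.
It also fails if it takes over 58 s, if anything falls off the work surface, if the arm or the gripper's body presses on something with over 40 N, if the wrist force passes 120 N, or if a joint passes its speed limit or range.

### The arm

A 6-joint arm with a two-finger parallel gripper is mounted at the origin on the work surface. World frame = base frame: x ahead of the robot, y to its left, z up, the work surface at z = 0. Lengths are in m, angles in rad, forces in N, time in s.
With the tool pointing down it reaches from about 0.35 to 0.975 m from the base axis. Payload 7.1 kg.
Tool frame: the origin (TCP) lies midway between the tips of the shut fingers; the grasp point (between the pads) lies 19 mm behind it; z points along the fingers, y is the line along which they close (so a half turn about z gives the same grasp; the last joint's range is limited). The gripper opens to 88 mm and grips with 3 to 60 N. Pads are 20 mm wide; open, the fingers measure 115 mm over their backs; the gripper's body (75 mm by 178 mm) begins 61 mm behind the grasp point.
Start: joints at [-1.358, 0.423, 1.63, -0, 1.089, -0.019], TCP at [0.144, -0.608, 0.192] pointing down, gripper open.
Joint ranges: [-3, 3], [-0.9, 2.11], [0.09, 2.58], [-1.31, 4.45], [0.11, 2.69], [-2.54, 2.54]. Speed limits (rad/s): [2.39, 2.39, 3.01, 3.14, 3.14, 3.14].

### API

Orientations are given as a unit quaternion [w, x, y, z].
In Python, from station import move_pose, movel, movej, command_gripper, wait, inverse_kinematics, read_camera, camera_info, MotionError, job_done, get_time, get_joint_pos, get_qvel, get_effort, get_tcp_pos, get_ee_rot, get_ft_force, get_ft_torque, get_grip_width, get_finger_force gives the robot as it stands. Calls block until the motion is done:
- move_pose(position, orientation): joint-space move of the TCP to a pose.
- movel(position, frame=None, v=0.15, until_force=None): straight line of the TCP; frame=None keeps the orientation; v is the mean speed in m/s. With until_force (N) it stops when the force on the tool has changed by that much, and returns True; else False.
- movej(angles): joint-space move.
- command_gripper(opening): opening from 0.0 (shut) to 1.0 (fully open); the grip force is fixed at half the most; returns when the fingers have stopped.
- wait(seconds).
- inverse_kinematics(position, orientation): joint angles nearest the present ones, or None.
- read_camera(name): name is "scene" or "top" or "wrist"; returns the picture (400x640x3 uint8, red, green, blue); there is no depth.
- camera_info(name): a dict with "intrinsics" (3x3 intrinsics, pixels), "T" (4x4, takes a point from camera to world coordinates); the wrist camera has in their place "tool_from_camera" (4x4, takes a point from camera to tool coordinates, whose origin is the TCP and whose axes are the flange's). Camera axes: x right, y up, looking along -z (the intrinsics and any distortion apply to the point x, -y, -z); pixel columns grow to the right and rows downward; lengths in m; the calibration is good to about 2 mm. A picture is of the moment at which its call begins: read the wrist's pose just before it. camera_info takes no time and is no camera call.
A pose or a line that the arm cannot do raises MotionError and nothing moves.
- job_done(): hands the job in; it is judged then, once.
Readings, each from a call of its own:
- get_time(): time.
- get_joint_pos(): joint angles.
- get_qvel(): joint speeds.
- get_effort(): joint torques, N m.
- get_tcp_pos(): TCP position.
- get_ee_rot(): TCP orientation.
- get_ft_force(): force on the tool from outside, world axes, zero at the start.
- get_ft_torque(): the same for the moment, N m.
- get_grip_width(): opening from 0.0 (shut) to 1.0 (fully open).
- get_finger_force(): force on a finger pad.
Only numpy, scipy, OpenCV 4.12 (cv2) and the standard library are available. Lean on these libraries where they do the work, as an engineer would, in place of code of your own. Each camera call takes 0.05 s, during which the arm holds its last target. There are 200 camera calls.

## Working session

There is one attempt and no reset: what is moved stays moved. The work goes in short steps, each a Python script; the robot and the scene stay as the last script left them, time stands still between calls to the robot, and variables do not carry over. Pictures are saved under pics/ and viewed, at most 10 in all, crops included, and the job is handed in when it is done.

```bash
mkdir -p pics
python3 - <<'E'
from station import *
import cv2
for n in ("top","scene"):
    cv2.imwrite(f"pics/{n}0.png",read_camera(n)[:,:,::-1]); i=camera_info(n); print(n,i)
print(camera_info("wrist"),get_time(),get_ee_rot())
E
```

```text
top {'intrinsics': array([[435.29881013,   0.        , 316.77117577],
       [  0.        , 435.29881013, 200.10322064],
       [  0.        ,   0.        ,   1.        ]]), 'T': array([[ 0.01984635,  0.98998283, -0.13978594,  0.44797773],
       [-0.99953962,  0.0228555 ,  0.01995439,  0.02710016],
       [ 0.02294938,  0.13932557,  0.98998066,  1.08288793],
       [ 0.        ,  0.        ,  0.        ,  1.        ]])}
scene {'intrinsics': array([[372.90539084,   0.        , 320.2936689 ],
       [  0.        , 372.90539084, 208.09820638],
       [  0.        ,   0.        ,   1.        ]]), 'T': array([[-0.20588375, -0.72236998,  0.66014657,  1.06382845],
       [ 0.97852813, -0.14526831,  0.14621839,  0.12935878],
       [-0.0097254 ,  0.67607598,  0.73676773,  0.63480282],
       [ 0.        ,  0.        ,  0.        ,  1.        ]])}
{'intrinsics': array([[343.20067758,   0.        , 319.14164017],
       [  0.        , 343.20067758, 204.0839848 ],
       [  0.        ,   0.        ,   1.        ]]), 'tool_from_camera': array([[-1.10282676e-03,  9.63394520e-01,  2.68085402e-01,
         7.34682809e-02],
       [ 9.99999368e-01,  1.00364137e-03,  5.07015537e-04,
        -1.62771947e-04],
       [ 2.19394390e-04,  2.68085791e-01, -9.63395018e-01,
        -1.91818974e-01],
       [ 0.00000000e+00,  0.00000000e+00,  0.00000000e+00,
         1.00000000e+00]])} 0.1 [-6.51491871e-04  9.93290778e-01  1.15641692e-01 -7.40663646e-05]
```

View pics/top0.png

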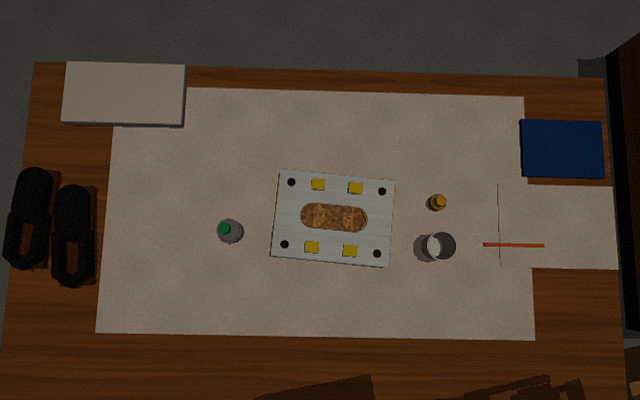

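View pics/scene0.png

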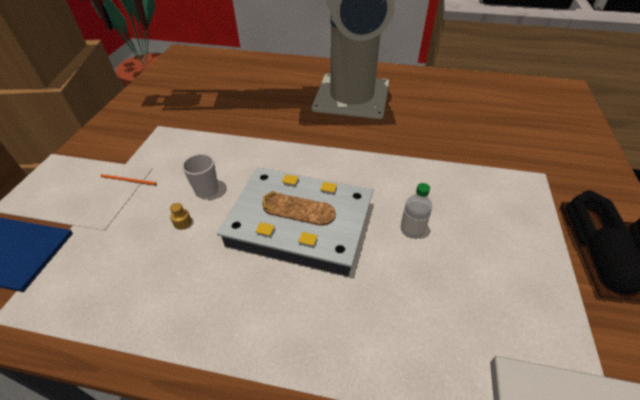

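The top view shows the plate at about (333,218). Its dots are near-left (284,244), near-right (377,253), far-left (291,182) and far-right (382,191). The bottle is to the left at (230,230), with the cup at (441,246) and the weight at (437,202) to the right. The scene view agrees.

```bash
cat > h.py <<'E'
from station import *
import numpy as np, cv2, json
def ray(n,uv,z):
    i=camera_info(n);K=i["intrinsics"];T=i["T"]
    d=np.linalg.inv(K)@[uv[0],uv[1],1]; d=T[:3,:3]@[d[0],-d[1],-d[2]]
    return T[:3,3]+d*(z-T[2,3])/d[2]
def blobs(mask,roi,a0=15,a1=200):
    x0,y0,x1,y1=roi; m=np.zeros(mask.shape,np.uint8); m[y0:y1,x0:x1]=mask[y0:y1,x0:x1]
    _,_,s,c=cv2.connectedComponentsWithStats(m)
    return [tuple(p) for p,t in zip(c[1:],s[1:]) if a0<t[4]<a1]
def fit(P,n=75,m=110): # P: NL,NR,FL,FR -> centre, yaw
    P=np.array(P)[:,:2]; c=P.mean(0)
    ex=P[2]+P[3]-P[0]-P[1]; ey=P[0]+P[2]-P[1]-P[3]
    e=ex/np.linalg.norm(ex)*.3+np.array([ey[1],-ey[0]])/np.linalg.norm(ey)*.44
    return c,np.arctan2(e[1],e[0])
def loc(c,yaw,x,y): return np.array(c)+np.array([[np.cos(yaw),-np.sin(yaw)],[np.sin(yaw),np.cos(yaw)]])@[x,y]
S={1:(-1,1),2:(-1,-1),3:(1,1),4:(1,-1)}
E
python3 - <<'E'
from h import *
top=cv2.imread("pics/top0.png"); sc=cv2.imread("pics/scene0.png")
for n,im,roi,order in (("top",top,(275,172,392,264),"t"),("scene",sc,(228,172,368,258),"s")):
    hsv=cv2.cvtColor(im,cv2.COLOR_BGR2HSV)
    dark=((hsv[...,2]<60)*1).astype(np.uint8)
    yel=((hsv[...,0]>18)&(hsv[...,0]<34)&(hsv[...,1]>180)&(hsv[...,2]>120)).astype(np.uint8)
    for nm,m,z in (("dark",dark,.05),("yel",yel,.061)):
        for b in blobs(m,roi): print(n,nm,np.round(b,1),ray(n,b,z).round(4))
hs=lambda uv,z:print(ray("top",uv,z).round(3))
hs((224,228),.13);hs((441,246),.085);hs((437,202),.05)
E
```

```text
top dark [291.  181.5] [0.6375 0.0693 0.05  ]
top dark [381.6 190.9] [ 0.6198 -0.1497  0.05  ]
top dark [284.1 243.8] [0.4881 0.0814 0.05  ]
top dark [376.6 253.1] [ 0.4706 -0.1376  0.05  ]
top yel [318.2 183.4] [0.6325 0.0038 0.061 ]
top yel [355.5 187.3] [ 0.6251 -0.0853  0.061 ]
top yel [311.7 246.3] [0.4832 0.0162 0.061 ]
top yel [350.  250.1] [ 0.476  -0.0736  0.061 ]
scene dark [263.6 176.7] [ 0.4693 -0.1355  0.05  ]
scene dark [356.6 195.6] [0.4876 0.0838 0.05  ]
scene dark [235.8 224.8] [ 0.6195 -0.1471  0.05  ]
scene dark [339.6 248.7] [0.6367 0.0718 0.05  ]
scene yel [289.9 179.4] [ 0.4775 -0.0697  0.061 ]
scene yel [328.2 186.9] [0.4843 0.0195 0.061 ]
scene yel [264.7 228.7] [ 0.6261 -0.0815  0.061 ]
scene yel [307.5 238.5] [0.6332 0.0075 0.061 ]
[0.516 0.209 0.13 ]
[ 0.489 -0.28   0.085]
[ 0.596 -0.284  0.05 ]
```

```bash
cat >> h.py <<'E'
t=[[.4881,.0814],[.4706,-.1376],[.6375,.0693],[.6198,-.1497]]
s=[[.4876,.0838],[.4693,-.1355],[.6367,.0718],[.6195,-.1471]]
C,YAW=fit((np.array(t)+s)/2)
from scipy.spatial.transform import Rotation as R
def quat(sg=1):
    x=np.array([-np.sin(YAW),np.cos(YAW),0])*sg; z=np.array([0,0,-1.]); y=np.cross(z,x)
    q=R.from_matrix(np.c_[x,y,z]).as_quat(); return [q[3],*q[:3]]
E
python3 - <<'E'
from h import *
print(C,YAW)
command_gripper(0.0)
p=get_tcp_pos(); movel([p[0],p[1],.28],v=.3)
xy=loc(C,YAW,-.075,-.110)
best=min(((np.abs(np.array(j)-get_joint_pos()).max(),sg) for sg in (1,-1) if (j:=inverse_kinematics([*xy,.22],quat(sg))) is not None))
print(best,get_time()); q=quat(best[1])
move_pose([*xy,.22],q)
for k in (2,4,3,1):
    xy=loc(C,YAW,S[k][0]*.075,S[k][1]*.110)
    movel([*xy,.10],v=.2); movel([*xy,.057],v=.1)
    f0=np.array(get_ft_force())
    hit=movel([*xy,.0435],v=.012,until_force=4)
    print(k,hit,np.round(get_tcp_pos(),4),np.round(np.array(get_ft_force())-f0,1),round(get_time(),1))
    movel([*xy,.10],v=.15)
E
```

```text
[ 0.5536375 -0.03295  ] -0.08021567516069833
(np.float64(1.0508795436381853), 1) 1.8833
2 False [ 0.4701 -0.1366  0.0436] [-1.   0.1  0.5] 6.6
4 False [ 0.6197 -0.1486  0.0436] [-0.  -0.5 -0.9] 9.8
3 False [0.6373 0.0707 0.0436] [-1.3  0.9  0.8] 13.5
1 False [0.4878 0.0827 0.0436] [-0.4  0.1  0. ] 16.8
```

None of the corners registered contact at z=0.0436, which I didn't expect. I'll check the view and the gripper.

Run:
```python
from h import *
print(get_grip_width(),get_tcp_pos(),get_ee_rot(),get_ft_force())
a=read_camera("scene");b=read_camera("wrist")
cv2.imwrite("pics/c1.png",np.vstack([cv2.resize(a[100:300,150:470],(800,500))[:,:,::-1]]))
cv2.imwrite("pics/w1.png",b[:,:,::-1])
```

```text
0.0022337254667337543 [0.48763101 0.08269972 0.09995713] [1.60876168e-04 7.34893807e-01 6.78182142e-01 2.21570810e-04] [ 0.47723434  0.45342463 -0.28486517]
```

View pics/c1.png

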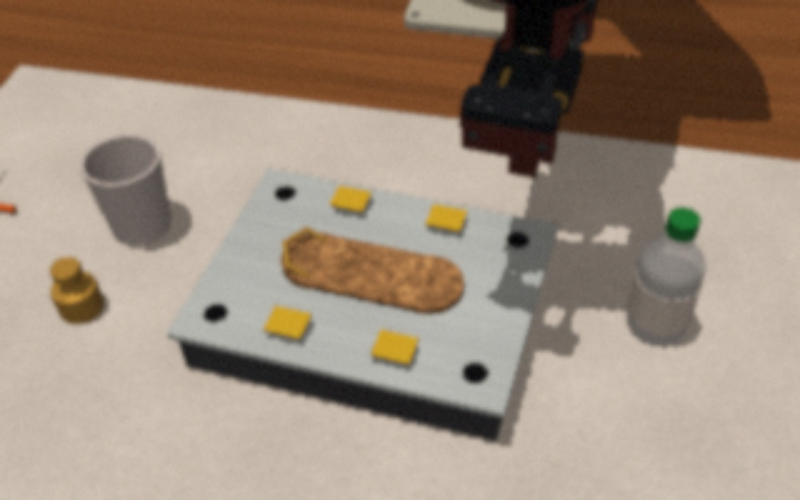

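View pics/w1.png

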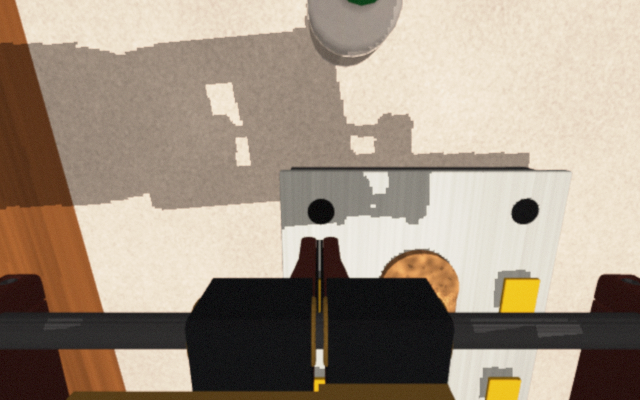

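The gripper is shut and lined up with the near-left dot. The wrist view shows that dot at (320,211) and the fingertip at (321,238). I'll check the heights, then probe deeper under a force stop.

Run:
```python
from h import *
print("tip ray z=.1",ray("scene",(359,168),.1))
xy=loc(C,YAW,-.075,.110)
movel([*xy,.055],v=.15)
f0=np.array(get_ft_force())
for z in np.arange(.050,.034,-.002):
    h=movel([*xy,z],v=.02,until_force=6)
    print(round(z,3),h,np.round(get_tcp_pos(),4),np.round(np.array(get_ft_force())-f0,1))
    if h: break
w=read_camera("scene"); cv2.imwrite("pics/c2.png",cv2.resize(w[100:300,150:470],(800,500))[:,:,::-1])
print(get_time())
```

```text
tip ray z=.1 [0.45334747 0.08089371 0.1       ]
0.05 False [0.4879 0.0827 0.0503] [-0.4  0.2  0.1]
0.048 False [0.4877 0.0827 0.048 ] [-0.1  0.5  0.1]
0.046 False [0.4876 0.0827 0.0459] [-0.4  0.1 -0.4]
0.044 False [0.4876 0.0827 0.0438] [ 0.2  0.2 -1.6]
0.042 False [0.4876 0.0827 0.0419] [-0.   0.4  1.1]
0.04 False [0.4876 0.0827 0.0399] [ 0.4 -0.2 -0.5]
0.038 False [0.4876 0.0827 0.0379] [-0.5  0.3 -0. ]
0.036 False [0.4876 0.0827 0.0359] [-1.1  0.4 -0.2]
20.0417
```

View pics/c2.png

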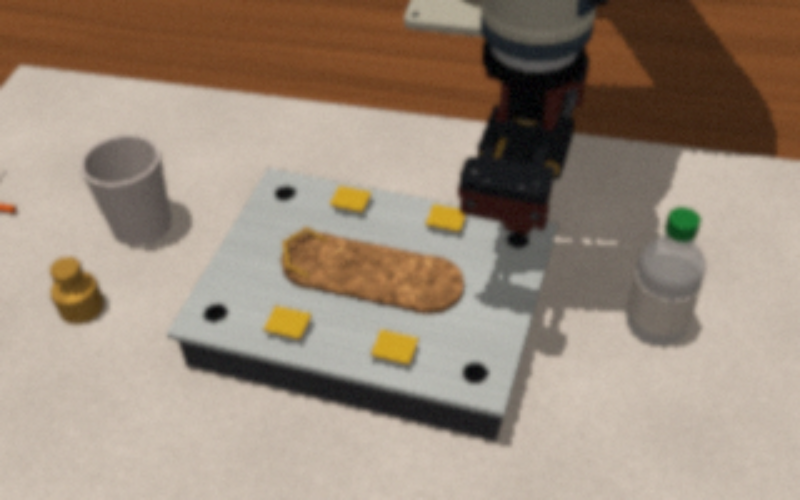

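Run:
```python
from h import *
p=np.array(get_tcp_pos())
def proj(n,X):
    i=camera_info(n);T=i["T"];c=T[:3,:3].T@(X-T[:3,3]);u=i["intrinsics"]@[c[0],-c[1],-c[2]];return u[:2]/u[2]
u=proj("scene",p);u1=proj("scene",p+[0,0,.064]);print(p,get_grip_width(),u,u1,get_ft_force())
a=read_camera("scene")[:,:,::-1].copy();b=read_camera("wrist")[:,:,::-1]
c=cv2.resize(a[130:230,300:400],(400,400),interpolation=cv2.INTER_CUBIC)
cv2.circle(c,tuple(int(v) for v in (u-[300,130])*4),4,(0,0,255),1)
cv2.imwrite("pics/m.png",np.hstack([c,b[100:340,200:440][:,:,:].repeat(1,0) if 0 else cv2.resize(b[120:360,200:440],(400,400))]))
```

```text
[0.48759863 0.08269614 0.03592119] 0.007830010866579699 [355.76321215 199.93290076] [357.60679282 178.78845328] [ 0.06316017 -0.40944333  0.2707626 ]
```

View pics/m.png

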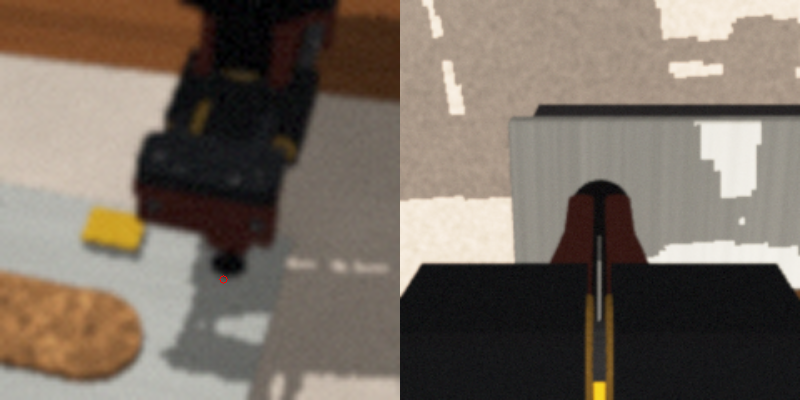

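The fingertips actually stand about 25 mm short of the stated TCP. The camera geometry in the wrist view and the scene view agree on this, so the earlier presses never touched the plate. I'll probe lower under a force stop.

Run:
```python
from h import *
for k in (1,3,4,2):
    xy=loc(C,YAW,S[k][0]*.075,S[k][1]*.110)
    if k!=1: movel([*xy,.06],v=.25); movel([*xy,.034],v=.1)
    wait(.1); f0=np.mean([get_ft_force() for _ in range(5)],0)
    hit=movel([*xy,.008],v=.015,until_force=4)
    print(k,hit,np.round(get_tcp_pos(),4),np.round(np.array(get_ft_force())-f0,1),round(get_time(),1))
    if not hit: movel([*xy,.06],v=.2);break
    movel([*xy,.06],v=.2)
```

```text
1 True [0.4877 0.0827 0.0198] [-1.  -0.8  5.5] 21.4
3 True [0.6374 0.0708 0.0169] [ 0.  -0.2  4.2] 24.1
4 True [ 0.6195 -0.1486  0.0199] [-0.7  0.4  5.3] 27.0
2 True [ 0.47   -0.1366  0.0198] [-1.5  0.2  6.7] 29.6
```

Corner 3 (far left) gives about 3 mm at 4 N while the other three are stiff, so I'll press shim 3.

Run:
```python
from h import *
xy=loc(C,YAW,.075,.045)
movel([*xy,.07],v=.25); movel([*xy,.038],v=.1)
wait(.1); f0=np.mean([get_ft_force() for _ in range(5)],0)
for z in np.arange(.034,.012,-.002):
    h=movel([*xy,z],v=.02,until_force=8)
    F=np.array(get_ft_force())-f0
    print(round(z,3),h,round(get_tcp_pos()[2],4),F.round(1))
    if h or F[2]>8: break
movel([*xy,.15],v=.25)
xy=loc(C,YAW,-.20,.0); movel([*xy,.25],v=.3)
a=read_camera("scene");cv2.imwrite("pics/c3.png",cv2.resize(a[160:280,210:380],(800,565),interpolation=cv2.INTER_CUBIC)[:,:,::-1])
print(get_time())
```

```text
0.034 False 0.034 [-0.8 -0.1  0. ]
0.032 False 0.0319 [-0.2 -1.5  0.8]
0.03 False 0.0299 [-0.  -0.6  0.9]
0.028 False 0.0279 [ 0.7 -1.   1.7]
0.026 False 0.0258 [ 0.8 -1.2  0.8]
0.024 False 0.0239 [ 0.7 -1.2  0.8]
0.022 False 0.0233 [-3.7 -0.9 11.1]
35.2167
```

View pics/c3.png

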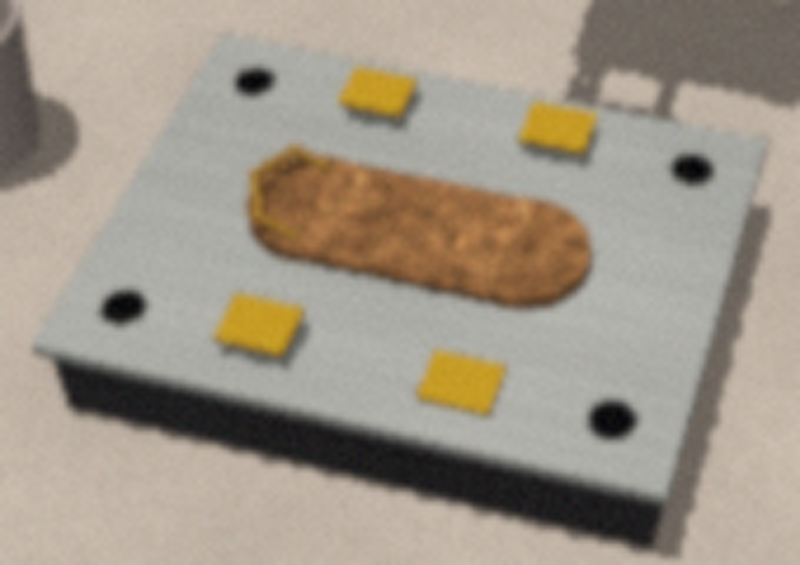

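The far-left shim at (462,382) now lies flat with no shadow gap. The other three still stand proud and the arm is clear.

```bash
python3 -c "
from station import *
print(get_tcp_pos(),job_done())"
```

```text
the job is handed in; nothing more can be done
[ 0.35500656 -0.01688604  0.24944063] None
```

The far-left corner (corner_3) was the one that rocked; I pressed its shim flat, left the other three shims and the bystanders alone, and handed the job in at about 35 s with the arm clear.

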